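Seat the ink cartridge and clamp it in the franking machine

ROBOT

A 7-joint arm with a two-finger parallel gripper is mounted at the origin on a cart in front of the work surface, level with it; the furniture and walls round the work are solid. World frame = base frame: x ahead of the robot, y to its left, z up, the work surface at z = 0. Lengths are in m, angles in rad, forces in N, time in s.
With the tool pointing down it reaches from about 0.425 to 1.025 m from the base axis. Payload 9.4 kg.
Tool frame: the origin (TCP) lies midway between the tips of the shut fingers; the grasp point (between the pads) lies 19 mm behind it; z points along the fingers, y is the line along which they close (so a half turn about z gives the same grasp; the last joint's range is limited). The gripper opens to 85 mm and grips with 20 to 120 N. Pads are 22 mm wide; open, the fingers measure 114 mm over their backs; the gripper's body (76 mm by 85 mm) begins 54 mm behind the grasp point. The pads swing forward as they close: fully open they stand 13 mm farther back than shut.
Start: joints at [-1.203, 0.599, -0.003, 1.599, 0.002, 0.943, -0.08], TCP at [0.312, 0.654, 0.231] pointing down, gripper open.
Joint ranges: [-2.57, 2.57], [-0.35, 1.97], [-1.29, 1.29], [0.11, 2.56], [-1.05, 4.19], [0.11, 1.86], [-2.63, 2.63]. Speed limits (rad/s): [2.22, 2.22, 3.01, 3.01, 3.14, 3.14, 3.14].

INTERFACE

Orientations are given as [roll, pitch, yaw] about the fixed x, y, z axes, in that order (R = Rz(yaw) Ry(pitch) Rx(roll)).
In Python, from station import arm, solve_ik, read_state, optics, order gives the robot as it stands. Calls block until the motion is done:
- arm.goto(position, orientation): joint-space move of the TCP to a pose.
- arm.line_to(position, vel=0.15, ori=None, contact_N=None): straight line of the TCP; ori=None keeps the orientation; vel is the mean speed in m/s. With contact_N (N) it stops when the force on the tool has changed by that much, and returns True; else False.
- arm.goto_joints(angles): joint-space move.
- arm.set_gripper(opening, grip_force=None): finger opening in m; grip_force is the grip in N (None keeps the last); returns when the fingers have stopped.
- arm.pause(seconds).
- solve_ik(position, orientation): joint angles nearest the present ones, or None.
- read_state(): the state.
- optics.read_camera(name): name is "scene" or "top"; returns a dict with "color" (384x512x3 uint8, blue, green, red), "K" (3x3 intrinsics, pixels), "dist_coeffs" ([k1, k2, p1, p2, k3] as OpenCV has them; the pictures are not rectified), "rvec" (rotation vector, rad) and "tvec" (3), from world to camera coordinates, as OpenCV has them. Camera axes: x right, y down, z forward; pixel columns grow to the right and rows downward; lengths in m; the calibration is good to about 2 mm. A picture is of the moment at which its call begins. There is no depth.
A pose or a line that the arm cannot do raises arm.Unreachable and nothing moves.
- order.finish_job(): hands the job in; it is judged then, once.
The state is a dict: "time_s": time; "joint_pos": joint angles; "joint_vel": joint speeds; "effort": joint torques, N m; "ee_pos": TCP position; "ee_rot": TCP orientation; "force": force on the tool from outside, world axes, zero at the start; "torque": the same for the moment, N m; "grip_width": finger opening in m; "grip_force": force on a finger pad.
Only numpy, scipy, OpenCV 4.12 (cv2) and the standard library are available. Lean on these libraries where they do the work, as an engineer would, in place of code of your own. Each camera call takes 0.05 s, during which the arm holds its last target. There are 200 camera calls.

TASK

Put the ink cartridge upright into the open bay of the franking machine. With the clamp still open, push the cartridge down on its sliding platform until you feel it go solid on the hard stop, and keep a firm push of about 15 N (never over 30 N) on it there for about a second; then swing the hinged clamp over and bring its roller gently down (never over 30 N either) until it rests on top of the cartridge, and let go. Leave the stapler and the red mug where they are.

Things in the scene. Friction and masses are not known exactly. Their poses are not given: they have to be found in the camera images.
- cartridge: Ink cartridge: black upright block, 52 (its x) x 34 (its y) x 64 (z) mm, 0.1 to 0.16 kg, blue top, blue panels on its two broad sides. Stands loose on the desk to the right of the machine. Origin: centre of its underside. Grasp it across its 34 mm thickness (along its y). It may go into the bay either way round.
- cartridge_top (a point): Centre of the flat top of the cartridge, 64 mm above its underside; the place to push down on.
- machine: Franking machine, fixed: low white housing, x from -88 (display and keys) to +78, y from -105 to +108 mm, deck 45 mm above the desk. Origin: on the desk directly below the centre of the cartridge bay. At machine y = +86 mm, x = +-62, stand hinge cheeks 102 mm high. The clamp's hinge axis runs between them, parallel to x, 90 mm above the desk.
- bay_mouth (a point): Centre of the mouth of the cartridge bay, level with the deck, 45 mm above the desk. The bay is an upright pocket 55 (machine x) x 37 (machine y) mm: 1.5 mm play on each side of the cartridge, whose long side goes along the machine's x. The top 6 mm flare out at 45 degrees, 6 mm on every side.
- platform: Orange plate in the bay, 6 mm thick, that the cartridge stands on; origin: centre of its underside. Slides up and down only, no spring, stays where left. Starts 8 to 14 mm above a rigid hard stop; sliding it down takes 4 to 7 N. The stop cannot be seen and its height differs each run: on it, the cartridge's underside is 11 to 16 mm above the desk, its top 75 to 80 mm.
- clamp: Hinged clamp: steel bail 104 mm wide, 165 mm long; origin on the hinge axis, midway. Its own -y axis points from hinge to grip bar. Starts open, 0.5 to 0.75 rad beyond upright towards machine +y; closes by swinging over towards -y. The hinge is stiff (0.12 N m) and stays at any angle. Level, the roller's underside is 77 mm above the desk; it can go on to 0.1 rad below level.
- clamp_grip (a point): Middle of the red grip bar at the clamp's free end: a 12 mm round bar, 80 mm long, parallel to the machine's x, 165 mm from the hinge axis. Nothing lies between the two side arms near it, so it can be pinched across from above in every position. With the clamp level it is at machine (0, -79, 90) mm.
- clamp_roller (a point): Middle of the axis of the clamp's black rubber roller, a 12 mm round bar along the machine's x, 86 mm from the hinge (clamp frame (0, -86, -7) mm). Closed, its underside rests on the middle of the cartridge's top. A push on the grip bar is nearly doubled at the roller (165 : 86).
- stapler: Black stapler lying on the desk, 135 x 36 x 50 mm, a bystander; origin: centre of its underside.
- mug_red: Red mug, 84 mm across and 91 mm high, a bystander; origin: centre of its underside.
There are look-alikes about, which are no part of the job. There is more than one size of the cartridge; the job needs the middle-sized.

How it is judged:
On the way:
1. with the clamp open, the cartridge stands in the bay and is pressed on its hard stop with at least 11 N for 0.3 s (horizontal distance between cartridge and machine below 0.004 m and angle between cartridge's own z axis and vertical below 0.07 rad and contact force between cartridge and platform above 11 N and z of clamp_grip in the frame of machine above 0.18 m), for 0.3 s.
At the end, for the whole second after the job is handed in: The cartridge stands upright (within 0.07 rad) in the bay, within 4 mm of its centre, its underside at most 17.5 mm above the desk; the roller of the clamp rests on its top (gap under 2.5 mm); all is at rest (horizontal distance between cartridge and machine below 0.004 m and angle between cartridge's own z axis and vertical below 0.07 rad and z of cartridge in the frame of machine below 0.0175 m and z of clamp_roller in the frame of cartridge between 0.066 and 0.0725 m and linear speed of cartridge below 0.01 m/s and angular speed of clamp below 0.05 rad/s); the robot touches nothing.
It fails at once if the cartridge is pressed on the platform with more than 30 N (contact force between cartridge and platform above 30 N).
It fails at once if the clamp bears on the cartridge with more than 30 N (contact force between cartridge and clamp above 30 N).
It fails at once if the stapler is moved by more than 20 mm (distance of stapler from where it was at the start of the episode above 0.02 m).
It fails at once if the mug is moved by more than 20 mm (distance of mug_red from where it was at the start of the episode above 0.02 m).
It also fails if it takes over 72 s, if anything falls off the work surface, if the arm or the gripper's body presses on something with over 40 N, if the wrist force passes 120 N, or if a joint passes its speed limit or range.

## Working session

There is one attempt and no reset: what is moved stays moved. The work goes in short steps, each a Python script; the robot and the scene stay as the last script left them, time stands still between calls to the robot, and variables do not carry over. Pictures are saved under pics/ and viewed, at most 10 in all, crops included, and the job is handed in when it is done.

```bash
mkdir -p pics; ls; python3 - <<'E'
from station import *
import cv2
for n in("scene","top"):
    d=optics.read_camera(n); cv2.imwrite(f"pics/{n}0.png",d["color"]); print(n,d["K"],d["dist_coeffs"],d["rvec"],d["tvec"])
    import pickle; pickle.dump(d,open(f"{n}0.pkl","wb"))
print(read_state())
E
```

```text
pics
scene [[352.02354755   0.         257.30025913]
 [  0.         352.02354755 190.10697906]
 [  0.           0.           1.        ]] [-0.08200977  0.          0.          0.          0.        ] [ 2.06666425 -1.26272979  0.49812289] [-0.27218487  0.41546887  0.74986543]
top [[493.1848631    0.         264.5150075 ]
 [  0.         493.1848631  192.73533075]
 [  0.           0.           1.        ]] [-0.1290586  0.         0.         0.         0.       ] [ 2.19755967 -2.1382433   0.10039075] [-0.0224417   0.54116482  1.46347489]
{'time_s': 0.1, 'joint_pos': array([-1.20270382,  0.60003909, -0.00253312,  1.60004426,  0.00181422,
        0.94286421, -0.07980693]), 'joint_vel': array([ 0.00038703, -0.00170387,  0.00030304, -0.00192055, -0.00051997,
        0.00032708,  0.00033937]), 'effort': array([ 5.94945697e-03, -7.77998400e+01,  1.56976361e+00, -2.58624083e+01,
        1.25940505e-02,  5.42157039e-03, -2.19037264e-05]), 'ee_pos': array([0.31179132, 0.65408238, 0.23050982]), 'ee_rot': array([-3.14024720e+00,  1.44040517e-04,  2.69685170e+00]), 'force': array([-0.05172907, -0.63268383,  0.15158082]), 'torque': array([-0.00966762,  0.03126934, -0.00087879]), 'grip_force': 0.0, 'grip_width': 0.08523729344690534}
```

View pics/scene0.png

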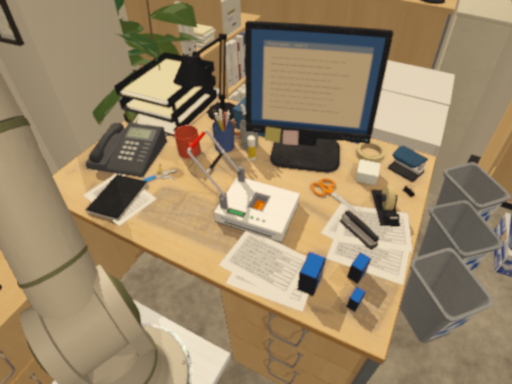

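View pics/top0.png

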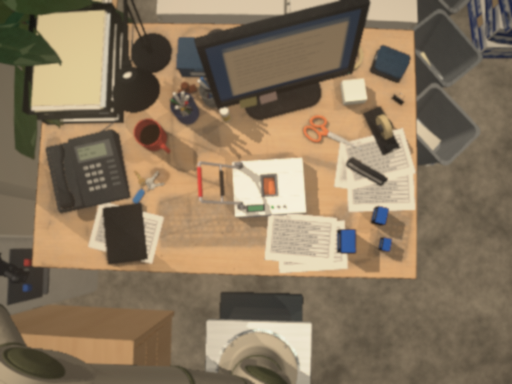

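The scene view shows the machine with its orange bay at (259,205). In the top view the bay is at (269,185) and the open clamp's red bar at (199,181). There are three blue-topped blocks in the top view: (347,241) large, (380,216) medium and (385,244) small. The medium one fits; I'll check it in an enlarged crop.

```bash
python3 - <<'E'
import cv2,pickle,numpy as np
t=pickle.load(open("top0.pkl","rb"))["color"]; s=pickle.load(open("scene0.pkl","rb"))["color"]
a=cv2.resize(t[150:260,190:400],None,fx=3.8,fy=3.8,interpolation=cv2.INTER_CUBIC)[:,:798]  # x190,y150
cv2.imwrite("pics/cropT.png",a)
b=cv2.resize(s[130:320,180:420],None,fx=3.1,fy=3.1,interpolation=cv2.INTER_CUBIC)
cv2.imwrite("pics/cropS.png",b)
# top-face blobs
hsv=cv2.cvtColor(t,cv2.COLOR_BGR2HSV)
m=cv2.inRange(hsv,(100,150,60),(130,255,255)); m[:200]=0; m[:,:330]=0
n,l,st,c=cv2.connectedComponentsWithStats(m)
print(st[1:],c[1:])
for nm,lo,hi in(("orange",(5,140,120),(20,255,255)),("red",(0,170,80),(4,255,255))):
    m=cv2.inRange(hsv,lo,hi);n,l,st,c=cv2.connectedComponentsWithStats(m)
    for i in range(1,n):
        if st[i][4]>15: print(nm,st[i],c[i])
E
```

```text
[[376 208  11  16 127]
 [342 231  12  21 250]
 [382 239   8  11  65]] [[381.12598425 215.50393701]
 [347.544      241.        ]
 [385.93846154 244.23076923]]
orange [303 115  25  27 324] [316.37345679 128.13888889]
orange [146 119  17  14  33] [156.         124.06060606]
orange [134 120  12  27  68] [137.82352941 132.85294118]
orange [150 134  20  19 123] [160.73170732 144.08943089]
orange [197 167   2  29  33] [197.42424242 181.3030303 ]
orange [200 167   3  28  33] [201.09090909 181.36363636]
orange [264 178  11  16 150] [268.86       185.93333333]
red [198 168   3  27  64] [199.203125 179.984375]
```

View pics/cropT.png

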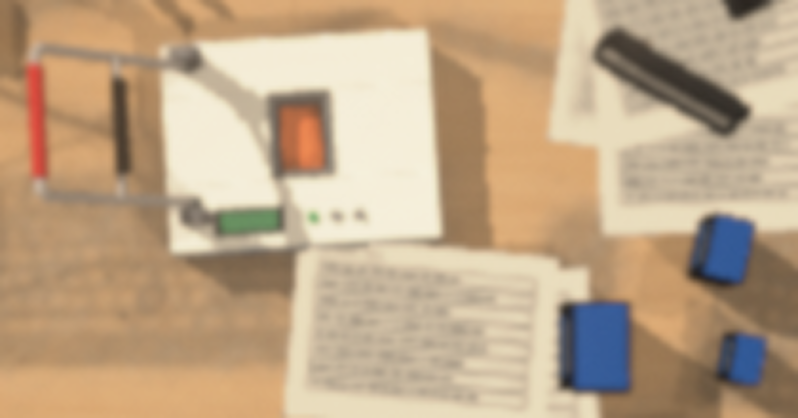

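View pics/cropS.png

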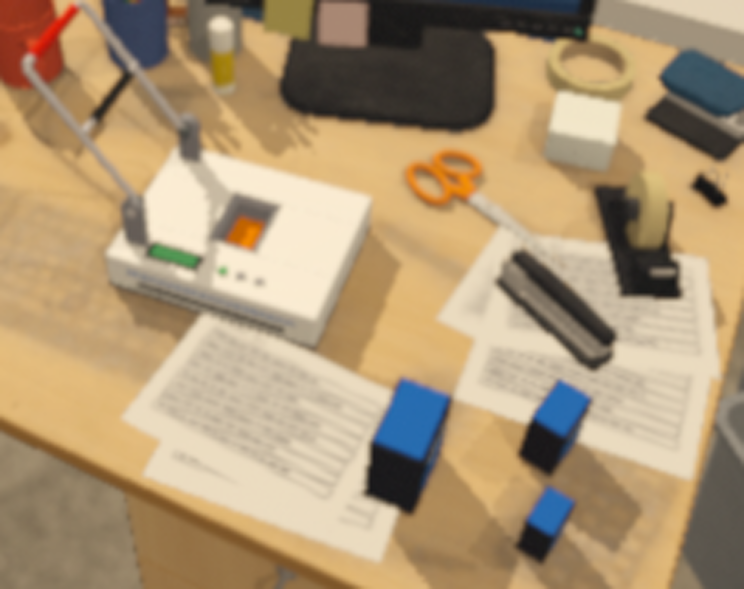

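```bash
cat > h.py <<'E'
import cv2,numpy as np
from scipy.optimize import least_squares
def proj(d,P): return cv2.projectPoints(np.array(P,float).reshape(-1,1,3),d["rvec"],d["tvec"],d["K"],d["dist_coeffs"])[0][:,0]
def back(d,uv,z):
    n=cv2.undistortPoints(np.array(uv,float).reshape(-1,1,2),d["K"],d["dist_coeffs"])[:,0]
    R=cv2.Rodrigues(d["rvec"])[0]; C=-R.T@np.ravel(d["tvec"])
    r=np.c_[n,np.ones(len(n))]@R
    return C+r*((z-C[2])/r[:,2])[:,None]
def world(p,P):
    P=np.array(P,float); c,s=np.cos(p[2]),np.sin(p[2])
    return np.c_[p[0]+c*P[:,0]-s*P[:,1],p[1]+s*P[:,0]+c*P[:,1],P[:,2]]
def fit(obs,p0): # obs: list of (cam,pts3d local,pixels)
    f=lambda p:np.concatenate([(proj(d,world(p,P))-np.array(u)).ravel() for d,P,u in obs])
    r=least_squares(f,p0,loss="soft_l1"); return r.x,r.fun.reshape(-1,2)
E
cat > m1.py <<'E'
from h import *; import pickle
T=pickle.load(open("top0.pkl","rb"));S=pickle.load(open("scene0.pkl","rb"))
cT=lambda a:(np.array(a,float)+.5)/3.8-.5+[190,150]
cS=lambda a:(np.array(a,float)+.5)/3.1-.5+[180,130]
mm=lambda a:np.array(a,float)/1000
R=[(33.5,24.5,45),(33.5,-24.5,45),(-33.5,-24.5,45),(-33.5,24.5,45)]
oT=(T,mm([(78,108,45),(78,-105,45),(-88,-105,45)]+R),cT([(163,45),(428,30),(441,237),(270,95),(327,92),(332,172),(276,176)]))
oS=(S,mm([(78,-105,45),(78,108,45),(-88,-105,45),(-88,108,45)]+R),cS([(371,203),(178,150),(317,325),(110,255),(235,194),(280,203),(258,250),(213,238)]))
p0=list(back(T,cT([(301,134)]),.045)[0][:2])+[0.]
for o in([oT],[oS],[oT,oS]):
    m,r=fit(o,p0); print("machine",m.round(4)); 
print(r.round(1).tolist())
f=lambda a:np.concatenate([(proj(d,world(m,[(0,.086-.165*np.cos(a[0]),.09+.165*np.sin(a[0]))]))-u).ravel() for d,u in((T,cT([(37,122)])),(S,cS([(55,30)])))])
q=least_squares(f,[2.2]);print("clamp ang",q.x-np.pi/2,q.fun)
C=[(26,17,64),(26,-17,64),(-26,-17,64),(-26,17,64)]
kT=(T,mm(C),cT([(712,214),(754,222),(744,284),(697,276)]))
kS=(S,mm(C+[(-26,17,0),(-26,-17,0)]),cS([(560,381),(591,391),(558,443),(526,428),(523,455),(549,471)]))
p0=list(back(T,[(381,215.5)],.064)[0][:2])+[-.1]
for o in([kT],[kS],[kT,kS]):
    k,r=fit(o,p0); print("cart",k.round(4))
print(r.round(1).tolist())
h=cv2.cvtColor(T["color"],cv2.COLOR_BGR2HSV);M=cv2.inRange(h,(100,150,60),(130,255,255));M[:200]=0;M[:,:330]=0
n,l,_,c=cv2.connectedComponentsWithStats(M)
for i in(1,2,3):
    v,u=np.nonzero(l==i);w=back(T,np.c_[u,v],.064);print(c[i],cv2.minAreaRect((w[:,:2]*1000).astype(np.float32)))
b=back(T,cT([(597,42),(745,122)]),.05);print("stapler ends",b[:,:2])
print("big",back(T,[(347.5,241)],.08)[0],"small",back(T,[(386,244)],.045)[0],"mug",back(T,[(150,134)],.09)[0])
E
python3 m1.py
```

```text
machine [ 0.5637 -0.0206  0.0828]
machine [ 0.5598 -0.0219  0.0899]
machine [ 0.5625 -0.0209  0.0895]
[[-0.9, 0.3], [0.1, -0.1], [0.5, 0.5], [-0.4, 0.1], [0.9, -0.1], [1.0, 1.0], [-0.6, 1.0], [1.1, -2.4], [0.3, -2.6], [0.4, -1.7], [-1.4, -0.5], [0.5, -0.9], [0.8, 0.4], [-0.3, 0.7], [-1.1, -0.1]]
clamp ang [0.63858463] [0.26775351 0.2778395  0.08825403 0.73642405]
cart [ 0.4808 -0.3531 -0.1823]
cart [ 0.4779 -0.3533 -0.2034]
cart [ 0.48   -0.3529 -0.1915]
[[-0.0, -0.4], [0.0, -0.0], [-0.7, 0.9], [0.5, 0.5], [-1.0, -2.5], [0.9, 0.9], [2.2, -1.8], [0.3, -4.1], [-3.0, 0.5], [0.1, 2.3]]
[381.12598425 215.50393701] ((479.69805908203125, -353.879638671875), (25.512041091918945, 43.16828155517578), 77.82022094726562)
[347.544 241.   ] ((402.5326843261719, -254.83981323242188), (58.680606842041016, 32.48764419555664), 0.9027954339981079)
[385.93846154 244.23076923] ((395.51983642578125, -369.060546875), (18.38424301147461, 29.97646141052246), 77.89749145507812)
stapler ends [[ 0.64266009 -0.25197849]
 [ 0.58228932 -0.370378  ]]
big [ 0.40239532 -0.25218915  0.08      ] small [ 0.39622714 -0.37364636  0.045     ] mug [0.70057813 0.33518498 0.09      ]
```

```bash
cat >> m1.py <<'E'
def draw(d,u0,v0,w,hh,f,polys):
    im=cv2.resize(d["color"][v0:v0+hh,u0:u0+w],None,fx=f,fy=f,interpolation=cv2.INTER_CUBIC)
    for P in polys:
        q=((proj(d,P)-[u0,v0]+.5)*f-.5).round().astype(np.int32); cv2.polylines(im,[q],True,(0,255,0),1)
    return im
kb=lambda k:[world(k,mm(C)),world(k,mm([(a,b,0) for a,b,_ in C])),*[world(k,mm([(a,b,0),(a,b,64)])) for a,b,_ in C]]
mb=lambda m:[world(m,mm([(78,108,z),(78,-105,z),(-88,-105,z),(-88,108,z)])) for z in(0,45)]+[world(m,mm(R)),world(m,mm([(27.5,18.5,39),(27.5,-18.5,39),(-27.5,-18.5,39),(-27.5,18.5,39)]))]
if __name__=="__main__":
    a=np.hstack([draw(T,225,150,90,72,4.4,mb(m)),draw(T,365,200,33,26,12,kb(k))[:312,:396]][:1])
    b=draw(T,360,195,45,36,8.8,kb(k)); c=draw(S,210,175,95,72,4.2,mb(m)); e=draw(S,335,245,48,36,8.3,kb(k))
    cv2.imwrite("pics/ov.png",np.vstack([np.hstack([cv2.resize(a,(396,298)),cv2.resize(b,(396,298))]),np.hstack([cv2.resize(c,(396,298)),cv2.resize(e,(396,298))])]))
E
python3 m1.py>/dev/null
```

```text
(no output)
```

View pics/ov.png

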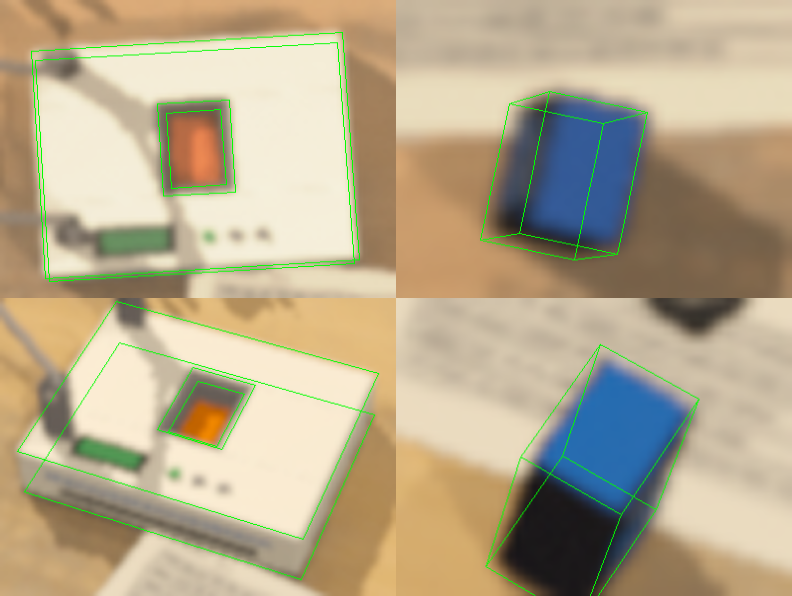

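```bash
cat > m2.py <<'E'
from m1 import *
for d,n,cs in((T,"T",[(381,216),(347.5,241),(386,244)]),(S,"S",[(360,264),(313,266),(357,296)])):
  I=d["color"].astype(float); bl=I[...,0]-I[...,2]
  for u,v in cs:
    u,v=int(u),int(v); r=22 if (n,u)!=("T",386) and n=="T" else 13
    r={("T",381):13,("T",347):17,("T",386):10,("S",360):15,("S",313):24,("S",357):12}[(n,u)]
    w=bl[v-r:v+r+1,u-r:u+r+1]; top=np.percentile(w,97 if r<16 else 92); bg=0
    A=np.clip(w/top,0,1); A2=(w>top*.5).sum()
    row=[]
    for s in(.7,1,1.3):
        p=list(back(d,[(u,v)],.064*s)[0][:2])+[-.19 if u not in(347,313) else 0.]
        q=proj(d,world(p,mm(C)*s)).astype(np.float32); row.append(round(cv2.contourArea(q)))
    print(n,(u,v),"top",top,"alpha area",A.sum().round(),"half count",A2,"model .7/1/1.3",row)
E
python3 m2.py | grep alpha
python3 - <<'E'
import pickle,cv2,numpy as np
s=pickle.load(open("scene0.pkl","rb"))["color"]
cv2.imwrite("pics/blocks.png",cv2.resize(s[240:325,290:385],None,fx=7,fy=7,interpolation=cv2.INTER_CUBIC))
E
```

```text
T (381, 216) top 99.0 alpha area 156.0 half count 155 model .7/1/1.3 [96, 200, 347]
T (347, 241) top 97.0 alpha area 301.0 half count 305 model .7/1/1.3 [98, 205, 356]
T (386, 244) top 101.0 alpha area 87.0 half count 85 model .7/1/1.3 [96, 202, 351]
S (360, 264) top 137.0 alpha area 178.0 half count 176 model .7/1/1.3 [111, 237, 423]
S (313, 266) top 136.0 alpha area 372.0 half count 368 model .7/1/1.3 [113, 243, 433]
S (357, 296) top 135.0 alpha area 123.0 half count 125 model .7/1/1.3 [136, 291, 518]
```

View pics/blocks.png

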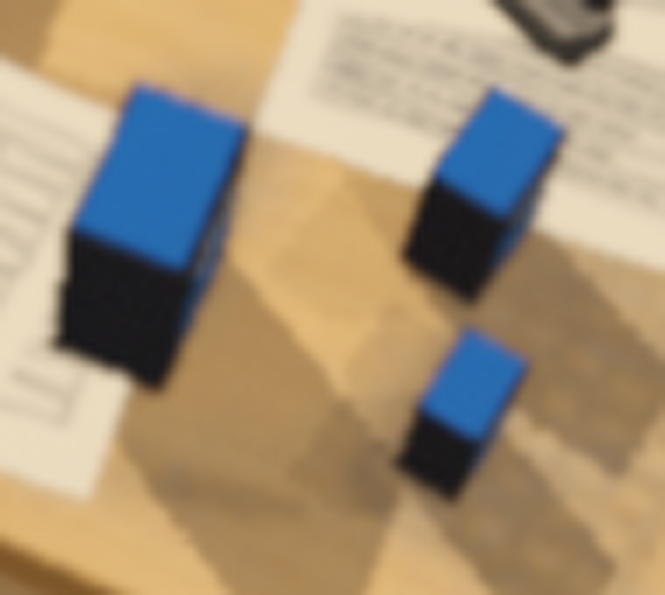

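```bash
cat > m3.py <<'E'
from m1 import *
c7=lambda a:(np.array(a,float)+.5)/7-.5+[290,240]
L=mm(C+[(-26,17,0),(-26,-17,0)])
for n,px in(("mid",[(493,88),(566,130),(505,215),(435,170),(405,258),(473,303)]),("big",[(138,85),(247,125),(182,268),(75,230),(57,343),(158,390)]),("small",[(472,328),(527,362),(475,440),(420,402),(398,463),(455,500)])):
    px=c7(px); p0=back(S,px.mean(0)[None],.03)[0]
    f=lambda p:(proj(S,world(p[:3],L*[p[3],p[3],p[4]]))-px).ravel()
    q=least_squares(f,[p0[0],p0[1],-.15,1,1]);print("FIT",n,q.x.round(4),abs(q.fun).max().round(2))
E
python3 m3.py|grep FIT
```

```text
FIT mid [ 0.4801 -0.3547 -0.2138  0.8697  0.9566] 0.22
FIT big [ 0.4009 -0.2514  0.021   1.2102  1.307 ] 0.84
FIT small [ 0.3951 -0.3736 -0.2057  0.6781  0.7166] 0.6
```

The overlay shows the machine outline fitting within about 1 px. The fitted scales are about 1.31, 0.96 and 0.72, so the middle block at scene (360,264) matches the 52x34x64 mm cartridge. I'll grasp it there and check that the grip width is 34 mm.

```bash
cat > p.py <<'E'
import numpy as np
from station import *
PI=np.pi
M=np.array([.5625,-.0209,.0895]); K=np.array([.480,-.354,-.20])
def mw(x,y,z,M=M):
    c,s=np.cos(M[2]),np.sin(M[2]); return [M[0]+c*x-s*y,M[1]+s*x+c*y,z]
def st(tag=""):
    s=read_state(); print(tag,"t",round(s["time_s"],2),"p",s["ee_pos"].round(4),"F",s["force"].round(1),"w",round(s["grip_width"],4),"gf",round(s["grip_force"],1)); return s
E
python3 - <<'E'
from p import *
for n,pos,y in(("k",[K[0],K[1],.034],K[2]),("k2",[K[0],K[1],.2],K[2]),("m",mw(0,0,.07),M[2]),("g",mw(0,.15,.25),M[2]),("g2",mw(0,-.079,.09),M[2])):
  for a in(0,PI,-PI):
    q=solve_ik(pos,[PI,0,y+a]); print(n,round(a,1),None if q is None else np.round(q,2))
E
```

```text
k 0 [ 0.33  0.75  0.32  2.05 -0.55  0.43 -0.7 ]
k 3.1 [ 0.76  0.74 -0.33  2.02  0.51  0.46  1.41]
k -3.1 [ 0.76  0.74 -0.33  2.02  0.51  0.46  1.41]
k2 0 [-0.12  0.75  1.13  1.97 -0.84  0.98 -0.35]
k2 3.1 [ 0.36  0.49  0.27  1.94 -0.19  0.73  2.11]
k2 -3.1 [ 0.36  0.49  0.27  1.94 -0.19  0.73  2.11]
m 0 [-0.39  0.7   0.49  2.12 -0.71  0.49 -0.83]
m 3.1 [ 0.04  0.64 -0.15  2.09  0.22  0.42  1.38]
m -3.1 [ 0.04  0.64 -0.15  2.09  0.22  0.42  1.38]
g 0 [-0.83  0.46  0.73  1.98 -0.41  0.84 -1.36]
g 3.1 [-0.29  0.39 -0.06  1.95  0.03  0.81  1.3 ]
g -3.1 [-0.29  0.39 -0.06  1.95  0.03  0.81  1.3 ]
g2 0 [-0.27  0.68  0.53  2.08 -0.66  0.55 -0.75]
g2 3.1 [ 0.19  0.62 -0.17  2.05  0.21  0.49  1.53]
g2 -3.1 [ 0.19  0.62 -0.17  2.05  0.21  0.49  1.53]
```

```bash
python3 - <<'E'
from p import *
o=[PI,0,K[2]+PI]
arm.line_to([.27,.52,.40],vel=.25)
arm.goto([K[0],K[1],.36],o); arm.set_gripper(.065)
arm.line_to([K[0],K[1],.10],vel=.25); st("above")
c=arm.line_to([K[0],K[1],.034],vel=.08,contact_N=8); st(f"down {c}")
E
```

```text
above t 5.81 p [ 0.4804 -0.3546  0.101 ] F [ 0.4 -1.5  0.4] w 0.0648 gf 0.0
down False t 6.78 p [ 0.4801 -0.3543  0.0343] F [ 0.7  0.7 -0.3] w 0.0653 gf 0.0
```

```bash
python3 - <<'E'
from p import *
import cv2,pickle
arm.set_gripper(.02,grip_force=35); st("grip")
p=[K[0],K[1]]
arm.line_to([*p,.16],vel=.15); s=st("lift")
om=[PI,0,M[2]+PI]
arm.line_to(mw(0,0,.16),vel=.2,ori=om); st("over bay")
ims=[]
for n in("scene","top"):
    d=optics.read_camera(n); pickle.dump(d,open(n+"1.pkl","wb"))
a=pickle.load(open("scene1.pkl","rb"))["color"][140:260,200:330];b=pickle.load(open("top1.pkl","rb"))["color"][130:250,210:340]
cv2.imwrite("pics/over.png",np.hstack([cv2.resize(i,None,fx=3.07,fy=3.07,interpolation=cv2.INTER_CUBIC) for i in(a,b)]))
E
```

```text
grip t 7.16 p [ 0.4803 -0.3541  0.0345] F [-0.5  0.1  5.4] w 0.0334 gf 35.7
lift t 8.15 p [ 0.4797 -0.3535  0.1592] F [-0.1 -0.8 -2. ] w 0.0335 gf 35.0
over bay t 10.02 p [ 0.5623 -0.022   0.1601] F [ 0.9 -0.8 -1.1] w 0.0336 gf 35.0
```

View pics/over.png

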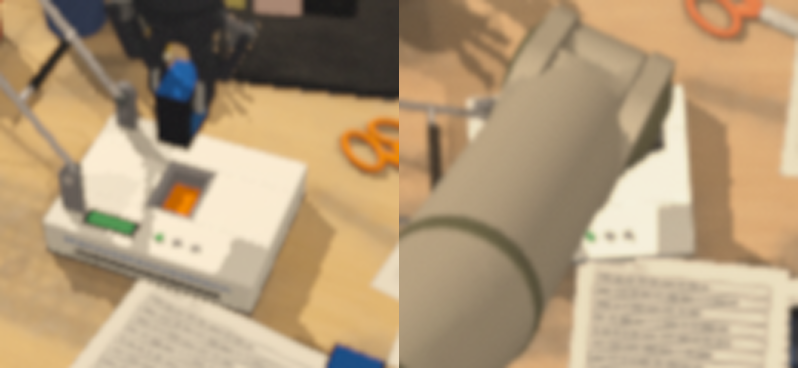

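The left half shows the cartridge held upright, with its lower corners at about (158,138) and (190,146), above the bay at (182,195). The grip width of 33.5 mm confirms the size. I'll check those corners against the model, then lower.

```bash
python3 - <<'E'
from p import *; from h import *; import pickle
S=pickle.load(open("scene1.pkl","rb"))
P=[mw(-.026,.017,.126),mw(-.026,-.017,.126),mw(-.026,.017,.19),mw(-.026,-.017,.19)]
print(((proj(S,P)-[200,140]+.5)*3.07-.5).round())
def cam():
    for n in("scene","top"): pickle.dump(optics.read_camera(n),open(n+"2.pkl","wb"))
arm.line_to(mw(0,0,.085),vel=.1); st("flare top")
c=arm.line_to(mw(0,0,.050),vel=.03,contact_N=4); st(f"{c}")
E
```

```text
[[154. 142.]
 [188. 152.]
 [151.  90.]
 [187. 100.]]
flare top t 11.02 p [ 0.5628 -0.0211  0.0853] F [-0.2  0.1 -0.7] w 0.0334 gf 35.0
True t 11.6 p [ 0.562  -0.0205  0.0722] F [-0.1 -0.2 -1.2] w 0.0338 gf 36.1
```

```bash
python3 - <<'E'
from p import *
def desc(dx,dy,n):
    arm.line_to(mw(dx,dy,.078),vel=.05); st(f"off {dx} {dy}")
    c=arm.line_to(mw(dx,dy,.050),vel=.03,contact_N=n); s=st(f"{c}"); return c,s["ee_pos"][2]
for dx,dy in((0,0),(-.0025,0)):
    c,z=desc(dx,dy,6)
    if z<.066: break
E
```

```text
off 0 0 t 11.86 p [ 0.5627 -0.021   0.0784] F [-0.4  0.  -1.9] w 0.0337 gf 36.1
True t 12.25 p [ 0.5622 -0.0206  0.0725] F [-0.   0.5 -1.4] w 0.0336 gf 36.2
off -0.0025 0 t 12.52 p [ 0.5599 -0.0213  0.0783] F [-1.  -0.1 -1.5] w 0.0334 gf 36.2
True t 12.91 p [ 0.5607 -0.0209  0.0729] F [ 1.   1.2 -2.1] w 0.0333 gf 35.5
```

```bash
python3 - <<'E'
from p import *
arm.line_to(mw(-.001,0,.078),vel=.05)
F0=np.mean([read_state()["force"] for _ in range(1)],0)
for z in(.073,.072,.071,.070):
    arm.line_to(mw(-.001,0,z),vel=.02); arm.pause(.15); s=st(str(z)); c,q=np.cos(M[2]),np.sin(M[2]); d=s["force"]-F0
    print("  machine frame dF",(c*d[0]+q*d[1]).round(1),(-q*d[0]+c*d[1]).round(1),d[2].round(1),"T",s["torque"].round(2))
    if abs(d[2])>12: break
E
```

```text
0.073 t 13.72 p [ 0.5613 -0.0208  0.0729] F [-0.1  1.9 -1.7] w 0.0331 gf 35.5
  machine frame dF -0.3 1.7 0.1 T [0.29 0.15 0.07]
0.072 t 14.12 p [ 0.5615 -0.0208  0.072 ] F [ 0.1  1.6 -2.9] w 0.0332 gf 35.4
  machine frame dF -0.1 1.4 -1.1 T [0.49 0.01 0.04]
0.071 t 14.52 p [ 0.5616 -0.0208  0.071 ] F [ 1.3  1.8 -2.7] w 0.0333 gf 35.4
  machine frame dF 1.1 1.5 -0.8 T [ 0.66 -0.05  0.01]
0.07 t 14.92 p [ 0.5615 -0.0208  0.07  ] F [ 1.5  2.9 -1.7] w 0.0338 gf 35.4
  machine frame dF 1.4 2.6 0.2 T [ 0.88 -0.14  0.13]
```

```bash
cat >> p.py <<'E'
def mf(v,M=M):
    c,q=np.cos(M[2]),np.sin(M[2]); return np.array([c*v[0]+q*v[1],-q*v[0]+c*v[1],v[2]])
E
python3 - <<'E'
from p import *
x,y=-.001,.001
for z in(.070,.068,.066,.064,.062,.060,.058,.056,.054,.052):
    arm.line_to(mw(x,y,z),vel=.03); arm.pause(.1); s=read_state(); d=mf(s["force"])
    print(z,round(x,4),round(y,4),"F",d.round(1),"T",s["torque"].round(2),"z",s["ee_pos"][2].round(4),"w",s["grip_width"].round(4))
    if d[2]>4 or np.hypot(d[0],d[1])>8: break
    x+=np.clip(d[0]*.0003,-.0006,.0006); y+=np.clip(d[1]*.0003,-.0006,.0006)
E
```

```text
Traceback (most recent call last):
AttributeError: 'float' object has no attribute 'round'
```

```bash
python3 - <<'E'
from p import *
x,y=-.001,.001
for z in(.070,.068,.066,.064,.062,.060,.058,.056,.054,.052):
    arm.line_to(mw(x,y,z),vel=.03); arm.pause(.1); s=read_state(); d=mf(s["force"])
    print(z,round(x,4),round(y,4),"t",round(s["time_s"],1),"F",d.round(1),"T",s["torque"].round(2),"z",round(s["ee_pos"][2],4),"w",round(s["grip_width"],4))
    if d[2]>4 or np.hypot(d[0],d[1])>8: break
    x+=np.clip(d[0]*.0003,-.0006,.0006); y+=np.clip(d[1]*.0003,-.0006,.0006)
E
```

```text
0.07 -0.001 0.001 t 15.6 F [-0.2 -0.1 -2.1] T [-0.01 -0.02 -0.  ] z 0.07 w 0.0335
0.068 -0.001 0.001 t 16.0 F [ 0.1 -1.2 -1.1] T [ 0.01  0.01 -0.01] z 0.0679 w 0.0333
0.066 -0.001 0.0006 t 16.3 F [-0.1  0.9 -1.4] T [-0.01 -0.03  0.01] z 0.066 w 0.0334
0.064 -0.001 0.0009 t 16.7 F [-0.1  0.1 -1.9] T [ 0.    0.05 -0.  ] z 0.064 w 0.0335
0.062 -0.0011 0.0009 t 17.0 F [-0.4  0.2 -1.3] T [-0.02  0.03  0.02] z 0.062 w 0.0333
0.06 -0.0012 0.001 t 17.4 F [ 0.8  0.  -1.9] T [0.03 0.01 0.01] z 0.06 w 0.0333
0.058 -0.0009 0.001 t 17.7 F [ 0.1  0.4 -1.1] T [ 0.02 -0.02  0.01] z 0.058 w 0.0335
0.056 -0.0009 0.0011 t 18.1 F [ 0.7 -1.3 -0.8] T [-0.09 -0.13 -0.06] z 0.056 w 0.0331
0.054 -0.0007 0.0007 t 18.4 F [-1.   1.5  1.8] T [0.38 0.05 0.01] z 0.054 w 0.0338
0.052 -0.001 0.0012 t 18.8 F [0.2 0.5 2.8] T [ 0.02 -0.22  0.02] z 0.052 w 0.0332
```

```bash
python3 - <<'E'
from p import *
X,Y=-.001,.001
arm.set_gripper(.060); st("rel")
arm.line_to(mw(X,Y,.13),vel=.15); arm.set_gripper(0.0)
arm.line_to(mw(X,Y,.090),vel=.1); s=st("closed"); f0=s["force"][2]
c=arm.line_to(mw(X,Y,.072),vel=.01,contact_N=11); s=st(f"push {c} f0 {f0:.1f}")
z=s["ee_pos"][2]
hold=0
for i in range(25):
    F=read_state()["force"][2]-f0
    if 13.5<F<18: hold+=1
    elif F<=13.5: z-=.0003 if F<9 else .00015
    else: z+=.00015
    arm.line_to(mw(X,Y,z),vel=.02); arm.pause(.1)
    s=read_state(); print(round(s["time_s"],2),round(z,5),round(s["ee_pos"][2],4),round(s["force"][2]-f0,1))
    if hold>=6 or s["force"][2]-f0>25 or z<.074: break
E
```

```text
rel t 19.14 p [ 0.5613 -0.0198  0.0519] F [ 0.7 -1.   0.1] w 0.0601 gf 0.0
closed t 20.96 p [ 0.5614 -0.0202  0.0899] F [ 0.8  0.7 -0.1] w -0.0003 gf 0.0
push True f0 -0.1 t 22.27 p [ 0.5615 -0.02    0.076 ] F [-0.7  0.5  6.3] w 0.0002 gf 3.4
22.62 0.07565 0.076 6.3
22.97 0.07535 0.0759 10.2
23.32 0.0752 0.0759 11.4
23.67 0.07505 0.0759 13.9
24.02 0.07505 0.0759 13.4
24.37 0.0749 0.0759 16.2
24.72 0.0749 0.0759 15.6
25.07 0.0749 0.0759 14.9
25.42 0.0749 0.0759 15.8
25.77 0.0749 0.0759 14.8
26.12 0.0749 0.0759 15.3
```

The push went solid with the top at z = 75.9 mm, so the underside is at 11.9 mm, and I held about 15 N there for 1.7 s. Next is the clamp.

```bash
cat >> p.py <<'E'
def grip(th,dr=0): return mw(-.001,.001+.086-(.165+dr)*np.cos(th),.09+(.165+dr)*np.sin(th)-.019)
E
python3 - <<'E'
from p import *
import cv2,pickle
g=grip(PI/2+.639)
arm.line_to(mw(-.001,.001,.30),vel=.2); arm.set_gripper(.055)
arm.line_to([g[0],g[1],.27],vel=.2)
c=arm.line_to(g,vel=.1,contact_N=6); st(f"at bar {c} want {np.round(g,3)}")
d=optics.read_camera("scene"); cv2.imwrite("pics/bar.png",cv2.resize(d["color"][90:270,150:330],None,fx=3.3,fy=3.3,interpolation=cv2.INTER_CUBIC))
E
```

```text
at bar False want [0.545 0.164 0.203] t 29.86 p [0.5453 0.1634 0.2038] F [-0.3  0.  -0.1] w 0.055 gf 0.0
```

View pics/bar.png

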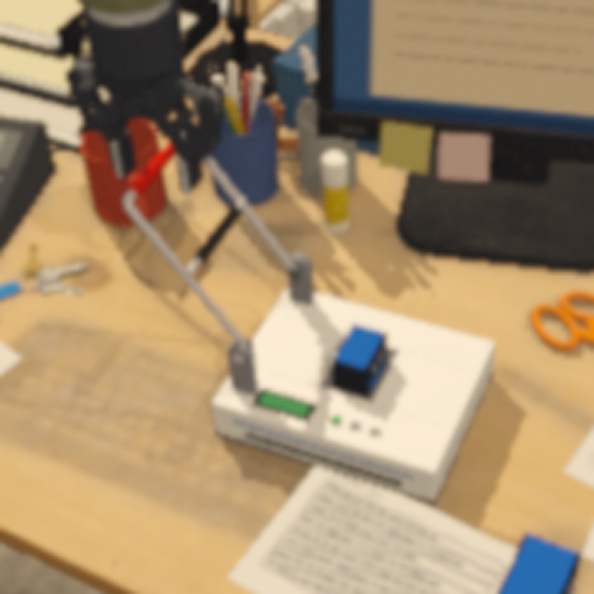

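The red bar at (150,172) lies between the two fingers at (120,155) and (190,170), and the cartridge stands in the bay at (360,360). I'll pinch the bar and swing it over.

```bash
python3 - <<'E'
from p import *
arm.set_gripper(.005,grip_force=20); s=st("pinch")
if .009<s["grip_width"]<.016:
    for th in np.linspace(PI/2+.639,.20,11)[1:]:
        arm.line_to(grip(th),vel=.12); s=read_state(); F=mf(s["force"]); print(round(th,2),F.round(1),round(s["grip_width"],4))
        if np.linalg.norm(F)>20: print("stop"); break
    st("end")
E
```

```text
pinch t 30.37 p [0.545  0.1639 0.2037] F [-0.7  1.2  2.4] w 0.011 gf 20.6
2.01 [-2.7  3.6  7.2] 0.0111
1.81 [-3.1  2.4  9.8] 0.0112
1.61 [-3.1 -0.5 11.2] 0.0113
1.41 [-2.7 -1.7  8.7] 0.0114
1.2 [-2.5 -1.3  4.7] 0.0113
1.0 [-1.1 -0.8  2. ] 0.0109
0.8 [-1.8  0.4 -1. ] 0.0112
0.6 [-1.3  1.7 -2.3] 0.0112
0.4 [-1.5  3.4 -2. ] 0.011
0.2 [-0.9  3.7 -0.7] 0.0117
end t 34.62 p [ 0.5683 -0.095   0.104 ] F [-1.3  3.6 -0.7] w 0.0117 gf 20.5
```

```bash
python3 - <<'E'
from p import *
for th in(.10,.03): arm.line_to(grip(th),vel=.05)
arm.pause(.2); s=st("near"); f0=s["force"][2]
c=arm.line_to(grip(-.06),vel=.01,contact_N=4); arm.pause(.2); s=st(f"touch {c}")
z=s["ee_pos"][2]; print("theta est",(z+.019-.09)/.165, "expected -.013; dF",s["force"][2]-f0)
E
```

```text
near t 35.68 p [ 0.5685 -0.0984  0.0761] F [-0.8  5.  -1. ] w 0.0112 gf 20.2
touch True t 36.7 p [ 0.5685 -0.0983  0.0691] F [ 0.9 -1.4  4.4] w 0.0113 gf 20.7
theta est -0.01159698452479401 expected -.013; dF 5.4299678210553015
```

```bash
python3 - <<'E'
from p import *
import cv2
p=read_state()["ee_pos"]
arm.set_gripper(.045); arm.line_to([p[0],p[1],.30],vel=.15); st("up")
arm.line_to([.45,-.15,.35],vel=.25)
d=optics.read_camera("scene"); cv2.imwrite("pics/end.png",cv2.resize(d["color"][150:260,200:320],None,fx=5,fy=5,interpolation=cv2.INTER_CUBIC))
E
```

```text
up t 38.82 p [ 0.5681 -0.0982  0.2993] F [0.7 0.5 0.5] w 0.0449 gf 0.0
```

View pics/end.png

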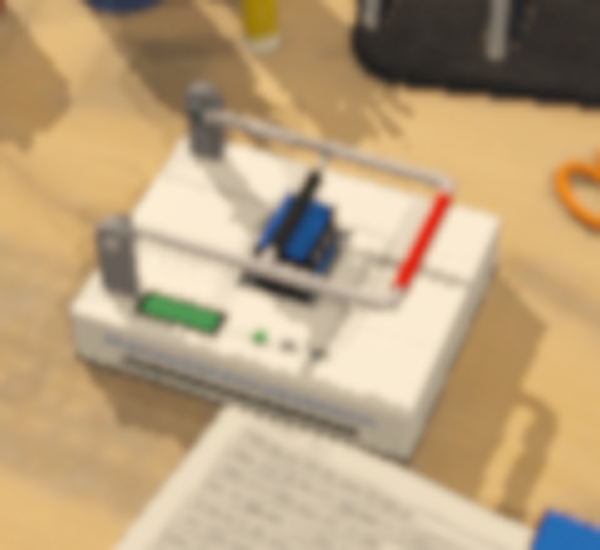

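The clamp is level with its roller at (295,215) across the blue cartridge top, the red bar is at (425,240), and the gripper is clear of everything. Handing in.

```bash
python3 -c "
from station import order
print(order.finish_job())"
```

```text
the job is handed in; nothing more can be done
None
```

The job is handed in, with no verdict returned: the cartridge stands in the bay, was held on its hard stop at about 15 N for 1.7 s with the clamp open, and the clamp roller now rests on its top; the arm is clear and I kept away from the stapler and mug.

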